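# Pile the setter plates and hold the drying chest's flap at the mark

## Robot

A 6-joint arm with a two-finger parallel gripper is mounted at the origin on the work surface. World frame = base frame: x ahead of the robot, y to its left, z up, the work surface at z = 0. Lengths are in m, angles in rad, forces in N, time in s.
With the tool pointing down it reaches from about 0.375 to 0.975 m from the base axis. Payload 3.8 kg.
Tool frame: the origin (TCP) lies at the very end of the fingers, on their centre line; the grasp point (between the pads) lies 19 mm behind it (ctrl.grip_point_offset is the distance from the TCP to the grasp point, in m); z points along the fingers, y is the line along which they close (so a half turn about z gives the same grasp; the last joint's range is limited). The gripper opens to 88 mm and grips with 3 to 60 N. Pads are 18 mm wide; open, the fingers measure 123 mm over their backs; the gripper's body (75 mm by 187 mm) begins 45 mm behind the grasp point.
Start: joints at [-1.29, 0.264, 1.604, -0, 1.274, -0.037], TCP at [0.211, -0.641, 0.239] pointing down, gripper open.
Joint ranges: [-2.63, 2.63], [-0.94, 2.18], [0.31, 2.57], [-1.31, 4.45], [0, 2.66], [-2.55, 2.55]. Speed limits (rad/s): [2.57, 2.57, 3.14, 3.14, 3.14, 3.14].

## Interface

Orientations are given as a rotation vector (axis times angle).
In Python, from bench import ctrl gives the robot as it stands.
- The arm moves only by the tool drive_tool, never from a script. Its argument "deltas" is a list of rows, each a list of 3 entries, a list of its own where there are three numbers: the turn, a rotation vector about the tool's x, y, z in degrees, then the shift along the tool's x, y, z in m, then the gripper's target within -1 to 1 (shut at 1, half-way at 0, fully open at -1). A call has 1 to 12 rows; each row is the pose to reach, as a shift and turn from the pose commanded when the call began, along the tool's axes at that moment; what a row does not reach only later rows make up. A row lasts 1/10 s, in which the tool goes at most 50 mm and 8.59 degrees, less where a joint would pass 70% of its speed; a pose out of reach is approached as far as the arm can. A call with a gripper value outside its range is refused whole. The fingers move at their own pace and stop on an object; "force" is the grip in N (left out, the last holds). Time passes only in rows, so rows that repeat a pose let the fingers close. It gives the time, the measured TCP pose, the force, the opening and the grip force at its end, in the units of the state.
- ctrl.state(): the state, without advancing time (a new reading comes with each control period).
- ctrl.capture(name): name is "side" or "top" or "wrist"; returns (picture, depth): 400x640x3 uint8, red, green, blue; 400x640 float32, m along the optical axis (not along the pixel's ray), 0 where there is no reading.
- ctrl.camera_info(name): a dict with "K" (3x3 intrinsics, pixels), "D" ([k1, k2, p1, p2, k3] as OpenCV has them; the pictures are not rectified), "R" (3x3) and "t" (3): a world point X has camera coordinates R X + t; the wrist camera has in their place "tool_from_camera" (4x4, takes a point from camera to tool coordinates, whose origin is the TCP and whose axes are the flange's). Camera axes: x right, y down, z forward; pixel columns grow to the right and rows downward; lengths in m; the calibration is good to about 2 mm. A picture is of the moment at which its call begins: read the wrist's pose just before it. camera_info takes no time and is no camera call.
- ctrl.close_job(): hands the job in; it is judged then, once.
The state is a dict: "clock": time; "q": joint angles; "dq": joint speeds; "effort": joint torques, N m; "eef_pos": TCP position; "tool_rot": TCP orientation; "force": force on the tool from outside, world axes, zero at the start; "wrist_torque": the same for the moment, N m; "width": opening from 0.0 (shut) to 1.0 (fully open); "gripper_force": force on a finger pad.
Only numpy, scipy, OpenCV 4.12 (cv2) and the standard library are available. Lean on these libraries where they do the work, as an engineer would, in place of code of your own. Each camera call takes 0.05 s, during which the arm holds its last target. There are 200 camera calls.

## Task

Get the drying chest ready for loading: set the two loose tan ceramic plates down, not dropped, on the one lying on the wooden board so that all three make one square, flush pile, and let go of them. Then, with the pile done, raise the chest's flap by its bar handle until it stands in line with the brass marker arm beside it, and finish while holding it still there, since it would fall shut if let go. Do not shift the marker or disturb the other things on the bench.

Things in the scene. Friction and masses are not known exactly. Their poses are not given: they have to be found in the camera images.
- plate_a: loose flat tan ceramic plate, 100 (its x) x 52 (its y) x 16 (its z) mm, 0.13 to 0.22 kg; origin at the centre of its underside; starts alone, flat on the bench to the right of the board, to be stacked
- plate_b: loose flat tan ceramic plate, 100 (its x) x 52 (its y) x 16 (its z) mm, 0.13 to 0.22 kg; origin at the centre of its underside; starts alone, flat on the bench to the right of the board, to be stacked (alike and interchangeable with the other)
- plate_base: loose flat tan ceramic plate, 100 (its x) x 52 (its y) x 16 (its z) mm, 0.13 to 0.22 kg; origin at the centre of its underside; already lies on the wooden board, its top 24 mm above the bench: the bottom of the pile
- board: fixed dark wooden board, 130 x 80 x 8 mm, flat on the bench; origin at the centre of its underside
- chest: fixed white drying chest, 260 (its x) x 270 (its y) x 110 mm high, origin at the centre of its underside; its front (-x side) faces the robot. A steel flap covers its top, hinged along the far (+x) rim. A toothed quadrant with a brass marker arm stands outside its -y side
- hinge (a point): middle of the flap's hinge axis, 110 mm above the bench; the axis runs along this point's y; axes as the chest's
- flap (a joint): angle of the flap (rad): 0 shut and level, grows as its free edge near the robot rises, at most 1.5. The flap is 235 x 262 x 8 mm, 0.35 to 0.65 kg with its handle, no spring and nearly no friction: it falls shut when let go
- flap_bar (a point): the flap's bridge handle (its bar alone is the solid flap_c1): round steel bar 12 mm thick, 100 mm clear between its two posts, carried 50 mm above the flap's underside (42 mm clear of its top face measured to the bar's axis). Origin at the bar's middle, which is 190 mm from the hinge axis along the flap towards the robot and 50 mm off it square to the flap. y runs along the bar, z square out of the flap, x along the flap towards the hinge
- marker (a joint): angle of the brass marker arm about the same hinge axis (rad), same zero and sense as the flap: the flap is at the mark when the two values agree. It is stiff and stays where it is set
- marker_tip (a point): tip of the brass marker arm (a strip 170 mm long with a wider end), 170 mm from the hinge axis, outside the chest's -y side; x lies along the arm towards the hinge
- cupel_a: small white bone-ash cup (cupel), 36 mm across, 30 mm high, right of the loose plates; bystander
- cupel_b: a like cupel, 36 mm across, 30 mm high, beyond the wooden board; bystander
- cupel_c: a like cupel, 36 mm across, 30 mm high, on the robot's side of the board and chest; bystander
- bottle: amber bottle, 60 mm across, 150 mm high, at the far edge; bystander
- jar: white jar, 68 mm across, 80 mm high, at the far edge; bystander
- brush: hand brush lying on the bench near the robot; bystander
- cup: white cup, 64 mm across, 75 mm high, left of the chest; bystander

How it is judged:
On the way, in this order (a step that is already met when the one before it is completed fails the run):
1. the three plates lie in one square pile on the board, let go, the flap still shut (horizontal distance between each of plate_a, plate_b and plate_base below 0.007 m and angle between the x axis of each of plate_a, plate_b and the x axis of plate_base, either way round below 0.1 rad and angle between each of plate_a, plate_b, plate_base's own z axis and vertical below 0.05 rad and linear speed of each of plate_a, plate_b below 0.03 m/s and ((z of plate_a in the frame of plate_base between 0.013 and 0.02 m and z of plate_b in the frame of plate_base between 0.028 and 0.037 m) or (z of plate_b in the frame of plate_base between 0.013 and 0.02 m and z of plate_a in the frame of plate_base between 0.028 and 0.037 m)) and horizontal distance between plate_base and board below 0.03 m and contact force between the fingers and plate_a below 0.05 N and contact force between the fingers and plate_b below 0.05 N and value of joint flap below 0.1 rad), for 0.2 s.
2. the flap is held by its bar in line with the marker (angle between the x axis of flap_bar and the x axis of marker_tip, either way round below 0.07 rad and value of joint flap above 0.3 rad and velocity of joint flap between -0.06 and 0.06 rad/s and contact force between the fingers and flap_c1 above 0.8 N), for 0.3 s.
At the end, for the whole second after the job is handed in: Both plates lie one on the other on the base plate, flat, within 7 mm and 0.1 rad of square with it, let go and still; the base plate within 30 mm of the board's centre. The flap is within 0.07 rad of the marker arm, still, held up by the fingers on its bar (over 0.8 N) (all of step 2 and horizontal distance between each of plate_a, plate_b and plate_base below 0.007 m and angle between the x axis of each of plate_a, plate_b and the x axis of plate_base, either way round below 0.1 rad and angle between each of plate_a, plate_b, plate_base's own z axis and vertical below 0.05 rad and linear speed of each of plate_a, plate_b below 0.03 m/s and ((z of plate_a in the frame of plate_base between 0.013 and 0.02 m and z of plate_b in the frame of plate_base between 0.028 and 0.037 m) or (z of plate_b in the frame of plate_base between 0.013 and 0.02 m and z of plate_a in the frame of plate_base between 0.028 and 0.037 m)) and horizontal distance between plate_base and board below 0.03 m and contact force between the fingers and plate_a below 0.05 N and contact force between the fingers and plate_b below 0.05 N); the arm keeps its last pose, push and grip.
It fails at once if a loose plate is dropped (falls freely faster than 0.4 m/s) ((contact force between the fingers and plate_a below 0.01 N and linear speed of plate_a above 0.4 m/s) or (contact force between the fingers and plate_b below 0.01 N and linear speed of plate_b above 0.4 m/s)).
It fails at once if the marker arm is shifted (tip by more than 10 mm) (distance of marker_tip from where it was at the start of the episode above 0.01 m).
It fails at once if a bystander is moved by more than 30 mm (distance of any of cupel_a, cupel_b, cupel_c, bottle, jar, brush, cup from where it was at the start of the episode above 0.03 m).
It also fails if it takes over 66 s, if anything falls off the work surface, if the arm or the gripper's body presses on something with over 40 N, if the wrist force passes 120 N, or if a joint passes its speed limit or range.

## Working session

There is one attempt and no reset: what is moved stays moved. The work goes in short steps, Python scripts to look and compute and a tool call to move; the robot and the scene stay as the last step left them, time stands still between calls to the robot, and variables do not carry over. Pictures are saved under pics/ and viewed, at most 10 in all, crops included, and the job is handed in when it is done.

Besides the shell and the picture viewer there is one more tool, called as a command line: name --argument value ..., lists and objects as JSON in quotes. drive_tool: Moves the arm, as the interface text tells. Its arguments: {"type":"object","properties":{"deltas":{"type":"array","items":{"type":"array"}},"force":{"type":"number"}},"required":["deltas"]}

```bash
ls; mkdir -p pics; python3 - <<'E'
from bench import ctrl
import cv2,numpy as np
for n in ["top","side"]:
    im,d=ctrl.capture(n); cv2.imwrite(f"pics/{n}0.png",im[:,:,::-1]); np.savez(f"{n}0.npz",im=im,d=d)
    print(n,{k:np.round(v,4).tolist() for k,v in ctrl.camera_info(n).items() if k!='name' and not isinstance(v,str)})
print(ctrl.camera_info("wrist"))
print(ctrl.state())
E
```

```text
pics
top {'K': [[392.5355, 0.0, 319.0793], [0.0, 392.5355, 201.9153], [0.0, 0.0, 1.0]], 'D': [-0.0528, 0.0, 0.0, 0.0, 0.0], 'R': [[0.0277, -0.9996, 0.004], [-0.9956, -0.028, -0.0889], [0.089, -0.0015, -0.996]], 't': [-0.0222, 0.5768, 1.3208]}
side {'K': [[459.1122, 0.0, 323.1637], [0.0, 459.1122, 199.0966], [0.0, 0.0, 1.0]], 'D': [-0.1134, 0.0, 0.0, 0.0, 0.0], 'R': [[0.9952, -0.096, -0.0176], [-0.0852, -0.7661, -0.637], [0.0476, 0.6355, -0.7707]], 't': [-0.5357, 0.1279, 1.2829]}
{'K': array([[285.7615569 ,   0.        , 319.62151739],
       [  0.        , 285.7615569 , 205.44187062],
       [  0.        ,   0.        ,   1.        ]]), 'D': array([-0.03459028,  0.        ,  0.        ,  0.        ,  0.        ]), 'tool_from_camera': array([[ 1.70877639e-05, -9.53794194e-01, -3.00460706e-01,
         7.94520352e-02],
       [ 9.99998208e-01,  5.85076225e-04, -1.80041704e-03,
        -6.40983638e-04],
       [ 1.89301973e-03, -3.00460136e-01,  9.53792495e-01,
        -1.45826535e-01],
       [ 0.00000000e+00,  0.00000000e+00,  0.00000000e+00,
         1.00000000e+00]])}
{'clock': 0.1, 'q': array([-1.28991165e+00,  2.64688849e-01,  1.60523033e+00, -2.18220000e-05,
        1.27370117e+00, -3.68995046e-02]), 'dq': array([-0.00104715, -0.00025722, -0.00086578,  0.00036379,  0.00153571,
        0.00124885]), 'effort': array([ 9.21166902e-04, -5.03618574e+01, -3.58069646e+01,  7.30463164e-02,
        2.32563569e-02, -7.68395012e-05]), 'eef_pos': array([ 0.21072614, -0.64058916,  0.23750891]), 'tool_rot': array([-3.10003222e+00, -4.96768344e-01,  4.19847992e-04]), 'force': array([ 0.23127754,  0.31462276, -0.12618101]), 'wrist_torque': array([-0.02312162,  0.0162492 , -0.01261   ]), 'gripper_force': 0.0, 'width': 1.0019882038743395}
```

View pics/top0.png

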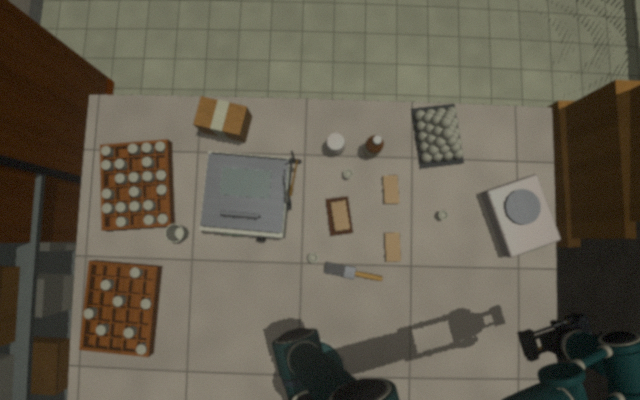

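View pics/side0.png

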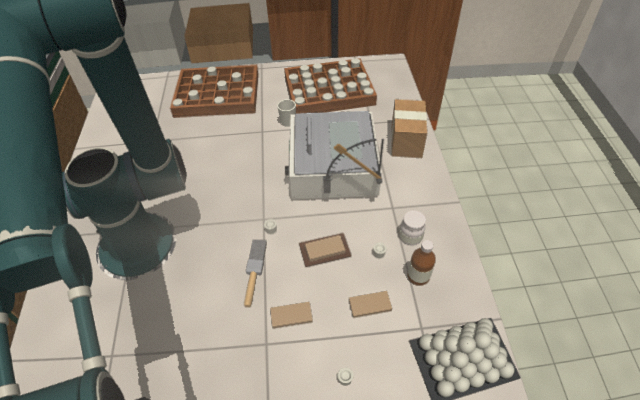

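The top view shows the loose plates at about (390,190) and (392,247), the base plate on its board at (340,215), and the chest at (246,195) with its bar at (240,216). In the side view the brass marker runs from (337,147) to (380,180).

```bash
cat > h.py <<'E'
import cv2,numpy as np
from scipy.spatial.transform import Rotation as Ro
from bench import ctrl
def cam(n,st=None):
    c=ctrl.camera_info(n); K,D=c["K"],np.array(c["D"])
    if n=="wrist":
        T=np.eye(4);T[:3,:3]=Ro.from_rotvec(st["tool_rot"]).as_matrix();T[:3,3]=st["eef_pos"]
        T=T@c["tool_from_camera"]; return K,D,T[:3,:3],T[:3,3]
    R=np.array(c["R"]); return K,D,R.T,-R.T@np.array(c["t"])
def rays(px,C):
    K,D,R,o=C; u=cv2.undistortPoints(np.float64(px).reshape(-1,1,2),K,D).reshape(-1,2)
    return np.c_[u,np.ones(len(u))]@R.T,o
def onplane(px,C,z):
    r,o=rays(px,C); return o+r*((z-o[2])/r[:,2])[:,None]
def pts(px,d,C):
    r,o=rays(px,C); px=np.int32(px); return o+r*d[px[:,1],px[:,0]][:,None]
def rect(P):
    c,s,a=cv2.minAreaRect(np.float32(P[:,:2]*1000)); 
    if s[0]<s[1]: s=s[::-1];a+=90
    return np.round(c,1),np.round(s,1),round((a+90)%180-90,2)
def tan(im,lo=(8,45,90),hi=(24,170,255)):
    return cv2.morphologyEx(cv2.inRange(cv2.cvtColor(im,cv2.COLOR_RGB2HSV),lo,hi),cv2.MORPH_OPEN,np.ones((3,3)))
E
cat > a.py <<'E'
from h import *
for n in ["top","side"]:
    z=np.load(f"{n}0.npz");im,d=z["im"],z["d"];C=cam(n);m=tan(im)
    hsv=cv2.cvtColor(im,cv2.COLOR_RGB2HSV)
    for p in ([(390,190),(392,247),(340,215),(346,200)] if n=="top" else [(292,314),(370,304),(324,247),(357,160)]): print(n,p,hsv[p[1],p[0]])
    for c in cv2.findContours(m,cv2.RETR_EXTERNAL,cv2.CHAIN_APPROX_NONE)[0]:
        if 80<cv2.contourArea(c)<2000:
            cc=c.reshape(-1,2);h=np.median(pts(cc,d,C)[:,2]); print(n,cc.mean(0).round(),"z",h.round(3),*rect(onplane(cc,C,.016)),*rect(onplane(cc,C,.024)))
    cc=np.argwhere(d>0)[:,::-1]; P=pts(cc,d,C)
    sel=(P[:,2]>.1)&(P[:,2]<.125)&(P[:,0]>.3)&(P[:,0]<.9)&(P[:,1]>0)&(P[:,1]<.6); print("flap",rect(P[sel]))
    sel=(P[:,2]>.145)&(P[:,2]<.18)&(P[:,0]>.3)&(P[:,0]<.9)&(P[:,1]>.15)&(P[:,1]<.6);
    if sel.sum()>3: print("bar",sel.sum(),rect(P[sel]),P[sel].mean(0))
E
python3 a.py
```

```text
top (390, 190) [ 17  97 144]
top (392, 247) [ 18  91 145]
top (340, 215) [ 18  91 143]
top (346, 200) [ 14 103  82]
top [111. 350.] z 0.042 [ 61.7 683.6] [253.5  64.7] 84.02 [ 64.1 679.5] [252.   64.3] 84.02
top [ 83. 312.] z 0.037 [176.1 794.1] [120.1  21.1] -1.86 [177.8 789.4] [119.4  21. ] -1.86
top [369. 276.] z 0.0 [ 330.  -183.4] [98.9 27.9] 80.23 [ 330.8 -182.4] [98.4 27.7] 80.23
top [ 87. 274.] z 0.036 [301.2 791.8] [116.8  23.1] -9.49 [302.2 787.1] [116.2  22.9] -9.49
top [392. 247.] z 0.002 [ 431.7 -261.6] [109.6  62.1] 6.43 [ 431.9 -260.1] [109.   61.7] 6.43
top [164. 219.] z 0.045 [505.3 533.1] [59.1 49.2] 3.58 [505.1 530. ] [58.8 48.9] 3.58
top [340. 215.] z 0.018 [535.1 -83.4] [103.1  63.4] 10.89 [534.6 -82.9] [102.5  63. ] 10.89
top [101. 207.] z 0.038 [539.1 755.3] [170.5  19.5] 6.55 [538.6 750.8] [169.5  19.4] 6.55
top [391. 189.] z 0.002 [ 629.7 -251.9] [108.   63.3] 5.71 [ 628.7 -250.4] [107.4  62.9] 5.71
top [293. 179.] z 0.002 [654.1  86.9] [111.   16.8] -7.1 [653.   86.4] [110.4  16.7] -7.1
top [123. 150.] z 0.008 [710.9 655.9] [251.  139.8] -84.46 [709.4 652. ]
[... 984 characters left out ...]
34.5 -82.8] [129.5  80.8] 9.15 [534.1 -88.1] [128.5  80.2] 9.15
side [357. 161.] z 0.17 [665.8 234.9] [199.7  28.9] -55.6 [664.4 227.2] [198.2  28.7] -55.6
side [408. 137.] z 0.057 [858.2 328.1] [189.6 122.2] 78.38 [855.4 319.7] [188.1 121.3] 78.38
side [452.  40.] z -0.179 [1174.1  903.9] [195.1  26. ] 67.25 [1168.8  891.1] [193.6  25.8] 67.25
side [301.  35.] z -0.082 [ 532.1 1028.1] [385.6 262. ] -89.83 [ 531.7 1014.4] [382.6 260. ] -89.83
side [457.  14.] z -0.031 [1267.6 1133.6] [271.6  37.4] 65.34 [1261.6 1119. ] [269.5  37.1] 65.34
flap (array([679. , 238.2]), array([431.2, 369.9]), -2.87)
bar 131 (array([522.6, 237.5]), array([121.6,  11.9]), 85.96) [0.52232667 0.22919917 0.16257015]
```

```bash
cat >> h.py <<'E'
def go(pos,yaw,tilt=0):
    """delta to world pos, tool x at yaw deg, tool down, from the measured pose"""
    s=ctrl.state();R=Ro.from_rotvec(s["tool_rot"])
    y=np.radians(yaw);x=np.array([np.cos(y),np.sin(y),0]);z=np.array([0,0,-1.]);T=Ro.from_matrix(np.c_[x,np.cross(z,x),z])
    print("turn",np.degrees((R.inv()*T).as_rotvec()).round(2),"shift",R.inv().apply(np.array(pos)-s["eef_pos"]).round(4),"pos",s["eef_pos"].round(4),"t",s["clock"])
E
python3 - <<'E'
from h import *
a=np.radians(-3.7);ex=np.array([np.cos(a),np.sin(a),0]);ey=np.array([-np.sin(a),np.cos(a),0])
H=np.array([.522,.238,.11])+.19*ex
z=np.load("side0.npz");im,d=z["im"],z["d"];C=cam("side");m=tan(im)
cc=np.argwhere(m>0)[:,::-1];cc=cc[(cc[:,0]>325)&(cc[:,0]<385)&(cc[:,1]>140)&(cc[:,1]<185)]
P=pts(cc,d,C)-H;q=np.c_[P@ex,P@ey,P[:,2]];print("yplane",np.percentile(q[:,1],[5,25,50,75,95]).round(3))
for yp in [-.14,-.15,-.16,-.17]:
    r,o=rays(cc,C);t=((H+yp*ey-o)@ey)/(r@ey);W=o+r*t[:,None]-H
    u=np.c_[-(W@ex),W[:,2]];vx,vy,x0,y0=cv2.fitLine(np.float32(u),cv2.DIST_HUBER,0,.01,.01).ravel()
    print(yp,"angle",np.degrees(np.arctan2(abs(vy),vx*np.sign(vy))).round(1),"mean",u.mean(0).round(3),"ext",u.min(0).round(3),u.max(0).round(3),"centroid ang",np.degrees(np.arctan2(*u.mean(0)[::-1])).round(1), "off",(x0*vy-y0*vx).round(4))
go([.432,-.2635,.16],5)
E
```

```text
yplane [-0.162 -0.16  -0.158 -0.156 -0.118]
-0.14 angle 46.9 mean [0.065 0.062] ext [-0.007 -0.013] [0.123 0.124] centroid ang 43.7 off 0.005
-0.15 angle 46.9 mean [0.066 0.072] ext [-0.005 -0.002] [0.123 0.134] centroid ang 47.6 off -0.0011
-0.16 angle 46.9 mean [0.067 0.083] ext [-0.003  0.009] [0.124 0.143] centroid ang 50.8 off -0.0073
-0.17 angle 46.9 mean [0.068 0.093] ext [-0.001  0.02 ] [0.124 0.153] centroid ang 53.6 off -0.0135
turn [-1.200e-01  1.000e-02  1.321e+01] shift [ 0.328  -0.2889  0.0781] pos [ 0.2107 -0.6406  0.2375] t 0.1
```

drive_tool --deltas '[[[0,0,4],[0.04,-0.035,0.01],-1],[[0,0,8],[0.075,-0.065,0.02],-1],[[0,0,13.2],[0.11,-0.095,0.03],-1],[[0,0,13.2],[0.145,-0.125,0.04],-1],[[0,0,13.2],[0.18,-0.16,0.05],-1],[[0,0,13.2],[0.215,-0.19,0.06],-1],[[0,0,13.2],[0.25,-0.22,0.07],-1],[[0,0,13.2],[0.285,-0.25,0.078],-1],[[0,0,13.2],[0.31,-0.275,0.078],-1],[[0,0,13.2],[0.328,-0.289,0.078],-1],[[0,0,13.2],[0.328,-0.289,0.078],-1],[[0,0,13.2],[0.328,-0.289,0.078],-1]]'

```text
clock: 1.3
eef_pos: [0.4321, -0.264, 0.1605]
tool_rot: [3.138, 0.14, -0.001]
force: [0.5, 0.8, 0.4]
width: 1.001
gripper_force: 0.0
```

```bash
cat > w.py <<'E'
from h import *
import sys
s=ctrl.state();im,d=ctrl.capture("wrist");C=cam("wrist",s);np.savez(sys.argv[1]+".npz",im=im,d=d);cv2.imwrite(f"pics/{sys.argv[1]}.png",im[:,:,::-1])
lo=tuple(map(int,sys.argv[2].split(","))) if len(sys.argv)>2 else (8,45,90)
m=tan(im,lo)
for c in cv2.findContours(m,cv2.RETR_EXTERNAL,cv2.CHAIN_APPROX_NONE)[0]:
    if cv2.contourArea(c)>1500:
        cc=c.reshape(-1,2);I=np.zeros(m.shape,np.uint8);cv2.drawContours(I,[c],-1,255,-1);I=cv2.erode(I,np.ones((7,7)))
        p=np.argwhere((I>0)&(d>0))[:,::-1];h=np.median(pts(p,d,C)[:,2]) if len(p) else 0
        print(cc.mean(0).round(),"box",cv2.boundingRect(c),"z",h.round(4),*[rect(onplane(cc,C,z)) for z in (.016,.024,.04,.056)])
print(s["eef_pos"].round(4),s["tool_rot"].round(4),s["width"].round(3),s["gripper_force"],s["force"].round(2),s["clock"])
E
python3 w.py w1
```

```text
[320. 194.] box (294, 145, 51, 86) z 0.0159 (array([ 437.6, -260.6]), array([91.7, 50.9]), 3.58) (array([ 439.6, -260.5]), array([89.2, 49.5]), 3.58) (array([ 443.6, -260.2]), array([84.1, 46.7]), 3.58) (array([ 447.7, -259.9]), array([79.1, 43.9]), 3.58)
[130.  68.] box (90, 8, 80, 122) z 0.0242 (array([536.4, -73.1]), array([102.5,  54.5]), 11.0) (array([535.7, -78.2]), array([99.7, 53. ]), 11.0) (array([534.3, -88.2]), array([94.1, 49.9]), 11.0) (array([532.9, -98.3]), array([88.4, 46.9]), 11.0)
[328.  16.] box (299, 0, 59, 34) z 0.0159 (array([ 596.3, -255.4]), array([51.6, 26.4]), -84.85) (array([ 593.9, -255.4]), array([50.1, 25.7]), -84.85) (array([ 589.2, -255.4]), array([47.3, 24.2]), -84.85) (array([ 584.5, -255.5]), array([44.4, 22.7]), -84.85)Traceback (most recent call last):
  File "w.py", line 11, in <module>
    print(s["eef_pos"].round(4),s["tool_rot"].round(4),s["width"].round(3),s["gripper_force"],s["force"].round(2),s["clock"])
                                                       ^^^^^^^^^^^^^^^^
AttributeError: 'float' object has no attribute 'round'
```

View pics/w1.png

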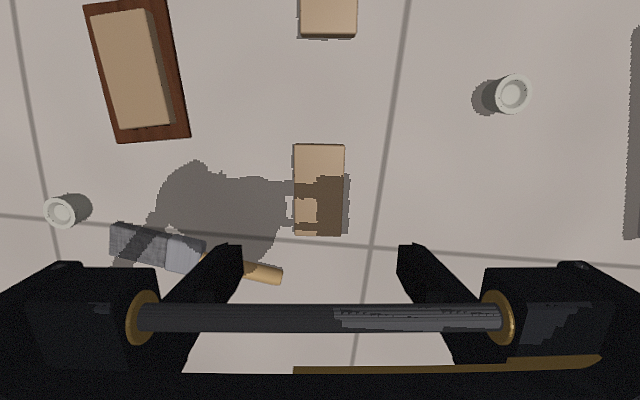

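The wrist view shows the plate at (320,190), its lower half in the arm's shadow. The base plate on its board is at (135,68) and plate B at (328,16).

```bash
sed -i 's/s\["width"\].round(3)/round(float(s["width"]),3)/' w.py; python3 w.py w2 8,60,35; python3 - <<'E'
from h import *
go([.432,-.2625,.06],5)
E
```

```text
[444. 367.] box (293, 354, 308, 20) z 0.2507 (array([ 213.8, -455.8]), array([416.3,  25.3]), -84.86) (array([ 222. , -450.3]), array([404.8,  24.6]), -84.86) (array([ 238.4, -439.4]), array([381.9,  23.2]), -84.86) (array([ 254.7, -428.4]), array([358.9,  21.8]), -84.86)
[318. 189.] box (293, 143, 51, 93) z 0.0159 (array([ 434.5, -260.7]), array([99.8, 51.4]), 3.96) (array([ 436.6, -260.6]), array([97.1, 49.9]), 3.96) (array([ 440.8, -260.3]), array([91.6, 47.1]), 3.96) (array([ 445. , -260.1]), array([86.1, 44.3]), 3.96)
[329.  18.] box (299, 0, 58, 38) z 0.0158 (array([ 594.4, -255.6]), array([51. , 29.7]), -84.93) (array([ 592.1, -255.7]), array([49.6, 28.8]), -84.93) (array([ 587.5, -255.7]), array([46.7, 27.2]), -84.93) (array([ 582.9, -255.8]), array([43.9, 25.6]), -84.93)
[135.  66.] box (83, 0, 106, 144) z 0.0236 (array([534.6, -80.2]), array([125.1,  77.4]), 9.05) (array([534. , -85.1]), array([121.7,  75.2]), 9.05) (array([532.6, -94.8]), array([114.8,  71. ]), 9.05) (array([ 531.3, -104.5]), array([107.9,  66.7]), 9.05)
[ 0.4318 -0.2646  0.1605] [ 3.1383e+00  1.3780e-01 -9.0000e-04] 1.006 0.0 [-0.01 -0.31  0.47] 1.35
turn [ 0.01  0.02 -0.03] shift [ 0.0005 -0.0024  0.1006] pos [ 0.4317 -0.2649  0.1606] t 1.4
```

drive_tool --deltas '[[[0,0,1],[0.003,-0.0035,0.04],-1],[[0,0,1],[0.003,-0.0035,0.08],-1],[[0,0,1],[0.003,-0.0035,0.12],-1],[[0,0,1],[0.003,-0.0035,0.145],-1],[[0,0,1],[0.003,-0.0035,0.156],-1],[[0,0,1],[0.003,-0.0035,0.156],-1],[[0,0,1],[0.003,-0.0035,0.156],1],[[0,0,1],[0.003,-0.0035,0.156],1],[[0,0,1],[0.003,-0.0035,0.156],1],[[0,0,1],[0.003,-0.0035,0.156],1],[[0,0,1],[0.003,-0.0035,0.156],1],[[0,0,1],[0.003,-0.0035,0.156],1]]' --force 20

```text
clock: 2.6
eef_pos: [0.4355, -0.2609, 0.0056]
tool_rot: [3.139, 0.11, 0.002]
force: [-1.1, -0.2, 4.2]
width: 0.584
gripper_force: 20.0
```

drive_tool --deltas '[[[0,0,0],[0,0,-0.01],1],[[0,0,0],[0,0,-0.03],1],[[0,0,0],[0,-0.01,-0.06],1],[[0,0,0],[0.01,-0.04,-0.09],1],[[0,0,0],[0.02,-0.08,-0.115],1],[[0,0,0],[0.027,-0.12,-0.115],1],[[0,0,0],[0.027,-0.15,-0.115],1],[[0,0,0],[0.027,-0.17,-0.115],1],[[0,0,0],[0.027,-0.17,-0.115],1],[[0,0,0],[0.027,-0.17,-0.115],1]]'

```text
clock: 3.6
eef_pos: [0.4496, -0.0888, 0.1197]
tool_rot: [3.139, 0.112, -0.001]
force: [-0.6, -0.4, -2.6]
width: 0.585
gripper_force: 20.0
```

```bash
python3 w.py w3 8,45,70
```

```text
[380. 368.] box (220, 357, 323, 17) z 0.2099 (array([ 264.8, -173.2]), array([373.3,  19.8]), -85.82) (array([ 273.3, -170.3]), array([361.3,  19.2]), -85.82) (array([ 290.2, -164.4]), array([337.4,  17.9]), -85.82) (array([ 307.1, -158.6]), array([313.4,  16.7]), -85.82)
[311. 158.] box (256, 18, 119, 286) z 0.0255 (array([468.7, -80.8]), array([258.5, 102.2]), 8.74) (array([470.6, -80.8]), array([250.2,  98.9]), 8.74) (array([474.4, -80.9]), array([233.6,  92.3]), 8.74) (array([478.3, -81. ]), array([217. ,  85.8]), 8.74)
[538.  31.] box (503, 0, 77, 66) z 0.0155 (array([ 605.2, -251.4]), array([56.7, 47. ]), -83.64) (array([ 602.8, -246. ]), array([54.9, 45.5]), -83.64) (array([ 597.8, -235.1]), array([51.2, 42.4]), -83.64) (array([ 592.9, -224.3]), array([47.6, 39.4]), -83.64)
[ 0.4496 -0.0888  0.1197] [ 3.1393e+00  1.1230e-01 -6.0000e-04] 0.585 19.998820424079895 [-0.63 -0.35 -2.57] 3.6
```

View pics/w3.png

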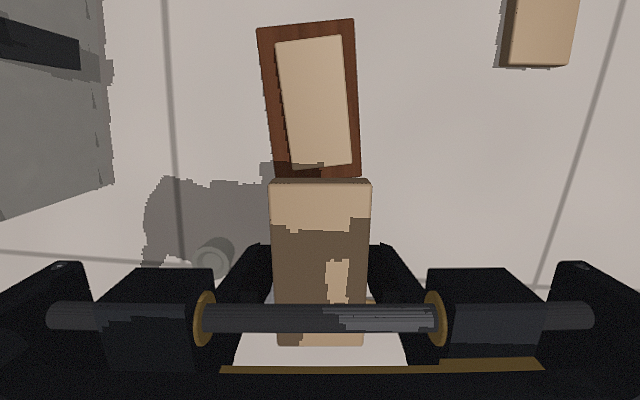

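The wrist view shows the held plate at (320,260) with its far edge on row 183. The base plate is fully visible at (313,102) on its board.

```bash
cat > b.py <<'E'
from h import *
z=np.load("w3.npz");im,d=z["im"],z["d"];s=dict(eef_pos=np.array([.4496,-.0888,.1197]),tool_rot=np.array([3.1393,.1123,-.0006]));C=cam("wrist",s)
cc=np.argwhere(d>0)[:,::-1];P=pts(cc,d,C)
hs=cv2.cvtColor(im,cv2.COLOR_RGB2HSV);v=hs[cc[:,1],cc[:,0]]
print(hs[100,310],hs[30,300],hs[166,300],hs[250,300],hs[200,300])
sel=(P[:,2]>.019)&(P[:,2]<.030)&(cc[:,1]<178)&(cc[:,0]>240)&(cc[:,0]<380)
print("base depth",sel.sum(),rect(P[sel]),np.median(P[sel][:,2]))
m=np.zeros(d.shape,np.uint8);m[cc[sel][:,1],cc[sel][:,0]]=255;m=cv2.morphologyEx(m,cv2.MORPH_OPEN,np.ones((3,3)))
c=max(cv2.findContours(m,0,1)[0],key=cv2.contourArea).reshape(-1,2);print("base",rect(onplane(c,C,.024)))
sel=(P[:,2]>.12)&(P[:,2]<.145)&(cc[:,0]>260)&(cc[:,0]<380)&(v[:,0]<25)&(v[:,1]>45)&(v[:,1]<140)
zt=np.median(P[sel][:,2]);print("held",sel.sum(),rect(P[sel]),zt,P[sel].min(0),P[sel].max(0))
A=np.c_[P[sel][:,:2]-P[sel][:,:2].mean(0),np.ones(sel.sum())];print("plane slopes",np.linalg.lstsq(A,P[sel][:,2],rcond=None)[0].round(4))
E
python3 b.py
```

```text
[ 15  66 178] [ 10 139  79] [15 93 99] [ 15  87 100] [ 15  72 171]
base depth 8361 (array([535.8, -77.4]), array([100.3,  52.5]), 10.67) 0.023826950899016264
base (array([535.7, -77.4]), array([99.2, 51.9]), 10.65)
held 13365 (array([448.1, -88.1]), array([99.7, 64.5]), 3.56) 0.129920422402555 [ 0.39690587 -0.11955015  0.12000044] [ 0.49908759 -0.05521783  0.14493875]
plane slopes [-0.0117  0.0026  0.1298]
```

drive_tool --deltas '[[[0,0,-2],[0.03,-0.002,0],1],[[0,0,-5],[0.06,-0.004,0.015],1],[[0,0,-7.1],[0.08,-0.005,0.035],1],[[0,0,-7.1],[0.088,-0.0053,0.06],1],[[0,0,-7.1],[0.088,-0.0053,0.076],1],[[0,0,-7.1],[0.088,-0.0053,0.084],1],[[0,0,-7.1],[0.088,-0.0053,0.086],1],[[0,0,-7.1],[0.088,-0.0053,0.086],1]]'

```text
clock: 4.45
eef_pos: [0.5373, -0.0782, 0.0338]
tool_rot: [3.127, 0.303, -0.0]
force: [0.3, 0.0, -0.2]
width: 0.585
gripper_force: 20.0
```

```bash
python3 - <<'E'
from h import *
go([.5372,-.0772,.030],10.65)
s=ctrl.state();print(s["force"].round(2))
E
```

```text
turn [0.   0.01 0.4 ] shift [ 0.0001 -0.001   0.0038] pos [ 0.5373 -0.0782  0.0338] t 4.45
[ 0.3   0.03 -0.24]
```

drive_tool --deltas '[[[0,0,0.4],[0,-0.001,0.002],1],[[0,0,0.4],[0,-0.001,0.003],1],[[0,0,0.4],[0,-0.001,0.0038],1],[[0,0,0.4],[0,-0.001,0.0042],1],[[0,0,0.4],[0,-0.001,0.0042],1]]'

```text
clock: 4.95
eef_pos: [0.5372, -0.0765, 0.0297]
tool_rot: [3.128, 0.294, 0.001]
force: [-0.5, -0.3, -2.0]
width: 0.586
gripper_force: 20.0
```

drive_tool --deltas '[[[0,0,0],[0,0.0005,0.0005],1],[[0,0,0],[0,0.0005,0.001],1],[[0,0,0],[0,0.0005,0.001],1]]'

```text
clock: 5.25
eef_pos: [0.5373, -0.0766, 0.0296]
tool_rot: [-3.127, -0.293, 0.0]
force: [-3.3, 3.2, 7.3]
width: 0.589
gripper_force: 20.0
```

Contact (z stalled, 7 N). Release, rise and look.

drive_tool --deltas '[[[0,0,0],[0,0,-0.0008],0.2],[[0,0,0],[0,0,-0.0008],-0.5],[[0,0,0],[0,0,-0.0008],-1],[[0,0,0],[0,0,-0.0008],-1],[[0,0,0],[0,0,-0.02],-1],[[0,0,0],[0,0,-0.05],-1],[[0,0,0],[-0.04,0,-0.09],-1],[[0,0,0],[-0.08,0,-0.09],-1],[[0,0,0],[-0.08,0,-0.09],-1],[[0,0,0],[-0.08,0,-0.09],-1]]'

```text
clock: 6.25
eef_pos: [0.4582, -0.0921, 0.1187]
tool_rot: [3.128, 0.292, 0.002]
force: [1.1, -0.5, -0.6]
width: 1.0
gripper_force: 0.0
```

```bash
cat > p.py <<'E'
from h import *
import sys
# flat tops at given height (mm) inside a world window: x0,x1,y0,y1,z0,z1
n=sys.argv[1];x0,x1,y0,y1,z0,z1,zp=map(float,sys.argv[2].split(","))
s=ctrl.state();im,d=ctrl.capture("wrist");C=cam("wrist",s);np.savez(n+".npz",im=im,d=d);cv2.imwrite(f"pics/{n}.png",im[:,:,::-1])
cc=np.argwhere(d>0)[:,::-1];P=pts(cc,d,C)
sel=(P[:,0]>x0)&(P[:,0]<x1)&(P[:,1]>y0)&(P[:,1]<y1)&(P[:,2]>z0)&(P[:,2]<z1)
m=np.zeros(d.shape,np.uint8);m[cc[sel][:,1],cc[sel][:,0]]=255;m=cv2.morphologyEx(m,cv2.MORPH_OPEN,np.ones((3,3)))
c=max(cv2.findContours(m,0,1)[0],key=cv2.contourArea).reshape(-1,2);print(rect(onplane(c,C,zp)),rect(P[sel]),"z",np.median(P[sel][:,2]).round(4),"box",cv2.boundingRect(c))
print(s["eef_pos"].round(4),s["tool_rot"].round(4),s["clock"])
E
python3 p.py w4 .45,.63,-.17,.02,.034,.05,.040
```

```text
(array([535., -76.]), array([98.4, 51.9]), 10.65) (array([534.9, -76. ]), array([99.7, 52.7]), 10.66) z 0.0398 box (283, 45, 73, 137)
[ 0.4582 -0.0921  0.1187] [3.1277e+00 2.9160e-01 1.8000e-03] 6.25
```

View pics/w4.png

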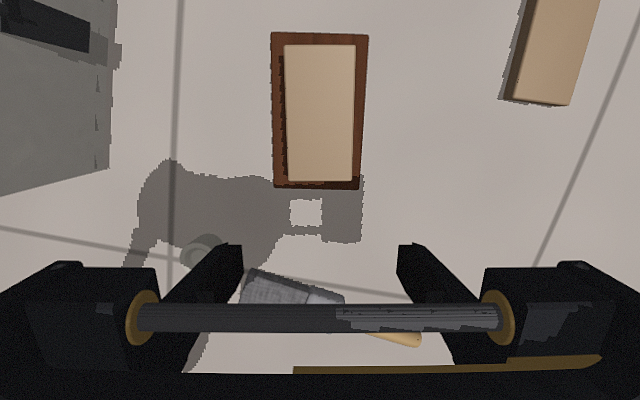

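The first plate lies square on the base at (318,112), within 2 mm of it. On to the second plate.

drive_tool --deltas '[[[0,0,2],[0.02,0.035,-0.02],-1],[[0,0,4],[0.045,0.075,-0.03],-1],[[0,0,5.6],[0.07,0.115,-0.03],-1],[[0,0,5.6],[0.09,0.15,-0.03],-1],[[0,0,5.6],[0.105,0.175,-0.03],-1],[[0,0,5.6],[0.109,0.186,-0.03],-1],[[0,0,5.6],[0.109,0.186,-0.03],-1],[[0,0,5.6],[0.109,0.186,-0.03],-1]]'

```text
clock: 7.1
eef_pos: [0.5997, -0.2535, 0.1475]
tool_rot: [-3.137, -0.14, 0.003]
force: [-0.5, -0.5, -0.2]
width: 1.003
gripper_force: 0.0
```

```bash
python3 p.py w5 .55,.72,-.33,-.19,.011,.021,.016
```

```text
(array([ 633.5, -252.3]), array([98.8, 51.7]), 4.77) (array([ 632.7, -252.3]), array([100.5,  52.1]), 4.72) z 0.0158 box (296, 111, 56, 102)
[ 0.5997 -0.2535  0.1475] [-3.1371e+00 -1.4020e-01  3.0000e-03] 7.1
```

drive_tool --deltas '[[[0,0,0.4],[0.02,0.001,0.04],-1],[[0,0,0.4],[0.033,0.0018,0.08],-1],[[0,0,0.4],[0.033,0.0018,0.11],-1],[[0,0,0.4],[0.033,0.0018,0.132],-1],[[0,0,0.4],[0.033,0.0018,0.142],-1],[[0,0,0.4],[0.033,0.0018,0.142],-1],[[0,0,0.4],[0.033,0.0018,0.142],1],[[0,0,0.4],[0.033,0.0018,0.142],1],[[0,0,0.4],[0.033,0.0018,0.142],1],[[0,0,0.4],[0.033,0.0018,0.142],1],[[0,0,0.4],[0.033,0.0018,0.142],1],[[0,0,0.4],[0.033,0.0018,0.142],1]]' --force 20

```text
clock: 8.35
eef_pos: [0.6338, -0.2536, 0.0074]
tool_rot: [3.138, 0.129, 0.001]
force: [-0.3, 0.5, 3.5]
width: 0.586
gripper_force: 20.0
```

drive_tool --deltas '[[[0,0,0],[0,0,-0.01],1],[[0,0,0],[0,0,-0.03],1],[[0,0,0],[0,0,-0.065],1],[[0,0,0],[-0.02,-0.02,-0.1],1],[[0,0,0],[-0.05,-0.05,-0.124],1],[[0,0,-2],[-0.08,-0.08,-0.124],1],[[0,0,-4],[-0.11,-0.11,-0.124],1],[[0,0,-5.9],[-0.135,-0.14,-0.124],1],[[0,0,-5.9],[-0.155,-0.165,-0.124],1],[[0,0,-5.9],[-0.169,-0.177,-0.124],1],[[0,0,-5.9],[-0.169,-0.177,-0.124],1],[[0,0,-5.9],[-0.169,-0.177,-0.124],1]]'

```text
clock: 9.55
eef_pos: [0.4506, -0.0908, 0.1309]
tool_rot: [3.127, 0.291, 0.002]
force: [-0.1, -0.0, -1.2]
width: 0.586
gripper_force: 20.0
```

```bash
python3 p.py w6 .45,.63,-.17,.02,.034,.05,.040; python3 - <<'E'
from h import *
s=ctrl.state();z=np.load("w6.npz");im,d=z["im"],z["d"];C=cam("wrist",s);hs=cv2.cvtColor(im,cv2.COLOR_RGB2HSV)
cc=np.argwhere(d>0)[:,::-1];P=pts(cc,d,C);v=hs[cc[:,1],cc[:,0]];p=s["eef_pos"]
R=Ro.from_rotvec(s["tool_rot"]);Q=R.inv().apply(P-p)
sel=(abs(Q[:,2]+.0105)<.006)&(abs(Q[:,1])<.026)&(v[:,0]<25)&(v[:,1]>45)&(v[:,1]<140)
q=Q[sel];print("held tool x range",np.percentile(q[:,0],[.2,99.8]).round(4),"top z",np.median(q[:,2]).round(4))
A=np.c_[q[:,:2],np.ones(len(q))];print(np.linalg.lstsq(A,q[:,2],rcond=None)[0].round(4))
go([.536,-.0765,.052],10.65);print(s["force"])
E
```

```text
(array([535.2, -75.9]), array([98.2, 52.1]), 10.65) (array([535.2, -76. ]), array([99.2, 52.5]), 10.8) z 0.0398 box (288, 38, 70, 132)
[ 0.4506 -0.0908  0.1309] [3.1275e+00 2.9130e-01 1.7000e-03] 9.55
held tool x range [-0.0502  0.0492] top z -0.0085
[ 0.003   0.0036 -0.0085]
turn [ 0.05 -0.08 -0.04] shift [0.086  0.0012 0.0791] pos [ 0.4512 -0.0911  0.131 ] t 9.6
[ 0.49168213  0.51723506 -1.73553723]
```

drive_tool --deltas '[[[0,0,0],[0.035,0,0],1],[[0,0,0],[0.065,0.001,0.01],1],[[0,0,0],[0.082,0.0012,0.03],1],[[0,0,0],[0.086,0.0012,0.055],1],[[0,0,0],[0.086,0.0012,0.07],1],[[0,0,0],[0.086,0.0012,0.078],1],[[0,0,0],[0.086,0.0012,0.0805],1],[[0,0,0],[0.086,0.0012,0.082],1],[[0,0,0],[0.086,0.0012,0.083],1],[[0,0,0],[0.086,0.0012,0.083],1]]'

```text
clock: 10.6
eef_pos: [0.5357, -0.0763, 0.0485]
tool_rot: [3.128, 0.29, 0.003]
force: [0.6, 0.1, -2.0]
width: 0.589
gripper_force: 20.0
```

drive_tool --deltas '[[[0,0,0],[0,0,0.0006],1],[[0,0,0],[0,0,0.0012],1],[[0,0,0],[0,0,0.0012],1]]'

```text
clock: 10.9
eef_pos: [0.5356, -0.0762, 0.0473]
tool_rot: [3.128, 0.291, 0.002]
force: [-2.3, 0.4, 5.0]
width: 0.588
gripper_force: 20.0
```

drive_tool --deltas '[[[0,0,0],[0,0,-0.0004],0.2],[[0,0,0],[0,0,-0.0004],-0.5],[[0,0,0],[0,0,-0.0004],-1],[[0,0,0],[0,0,-0.0004],-1],[[0,0,0],[0,0,-0.02],-1],[[0,0,0],[0,0,-0.05],-1],[[0,0,0],[-0.04,0,-0.09],-1],[[0,0,0],[-0.08,0,-0.12],-1],[[0,0,0],[-0.08,0,-0.15],-1],[[0,0,0],[-0.08,0,-0.15],-1],[[0,0,0],[-0.08,0,-0.15],-1]]'

```text
clock: 12.0
eef_pos: [0.4572, -0.091, 0.1972]
tool_rot: [3.127, 0.29, 0.004]
force: [-0.6, -0.9, -0.6]
width: 1.003
gripper_force: 0.0
```

```bash
python3 p.py w7 .45,.63,-.17,.02,.05,.066,.056; python3 - <<'E'
from h import *
go([.50,.232,.26],86.5)
E
```

```text
(array([534.9, -74.8]), array([98.9, 52. ]), 10.67) (array([535.1, -74.9]), array([99.9, 52.6]), 10.8) z 0.0558 box (291, 60, 57, 108)
[ 0.4572 -0.091   0.1972] [3.1273 0.2899 0.0044] 12.0
turn [ -0.   -0.  -75.9] shift [ 0.1022 -0.3092 -0.0641] pos [ 0.4565 -0.0908  0.1959] t 12.05
```

View pics/w7.png

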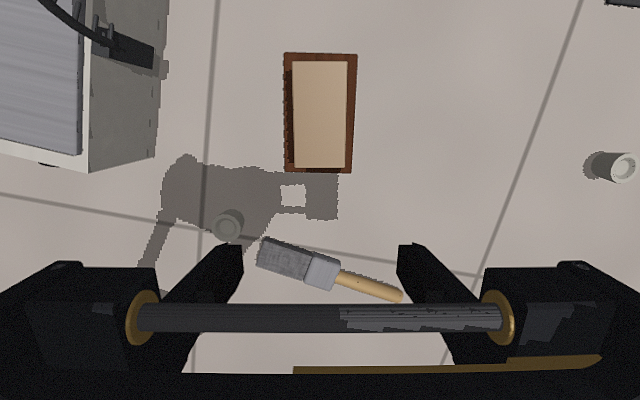

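The pile is square, seen at (320,112), with the top plate within about 3 mm. Now over to the bar, keeping above the marker.

drive_tool --deltas '[[[0,0,-8],[0,0,-0.04],-1],[[0,0,-16],[0,-0.01,-0.08],-1],[[0,0,-24],[0.01,-0.045,-0.095],-1],[[0,0,-32],[0.025,-0.085,-0.095],-1],[[0,0,-40],[0.04,-0.125,-0.095],-1],[[0,0,-48],[0.055,-0.165,-0.095],-1],[[0,0,-56],[0.07,-0.205,-0.095],-1],[[0,0,-64],[0.085,-0.245,-0.095],-1],[[0,0,-72],[0.095,-0.285,-0.095],-1],[[0,0,-75.9],[0.102,-0.309,-0.095],-1],[[0,0,-75.9],[0.102,-0.309,-0.095],-1],[[0,0,-75.9],[0.102,-0.309,-0.095],-1]]'

```text
clock: 13.25
eef_pos: [0.4993, 0.2319, 0.2889]
tool_rot: [-2.287, -2.153, 0.007]
force: [-0.2, -1.5, 0.0]
width: 0.997
gripper_force: 0.0
```

```bash
python3 p.py w8 .45,.60,.15,.33,.145,.18,.166; python3 - <<'E'
from h import *
s=ctrl.state();z=np.load("w8.npz");im,d=z["im"],z["d"];C=cam("wrist",s);hs=cv2.cvtColor(im,cv2.COLOR_RGB2HSV)
cc=np.argwhere(d>0)[:,::-1];P=pts(cc,d,C)
b=(P[:,0]>.45)&(P[:,0]<.6)&(P[:,1]>.2)&(P[:,1]<.27)&(P[:,2]>.14)&(P[:,2]<.18);q=P[b];print("bar",q.mean(0),q[:,2].max(), np.degrees(np.arctan2(*np.linalg.svd(q-q.mean(0))[2][0][[1,0]])) if b.sum()<5000 else b.sum())
f=(P[:,0]>.55)&(P[:,0]<.65)&(P[:,1]>.18)&(P[:,1]<.28);print("flap z",np.median(P[f][:,2]))
E
```

```text
(array([522.5, 242. ]), array([119.3,  11.7]), 86.46) (array([522.9, 241.1]), array([120.8,  11.9]), 86.49) z 0.1647 box (336, 125, 15, 121)
[0.4993 0.2319 0.2889] [-2.2867 -2.1528  0.0066] 13.25
bar [0.52249713 0.23629326 0.16494361] 0.16796062855278693 86.19884951513987
flap z 0.36986356133088777
```

View pics/w8.png

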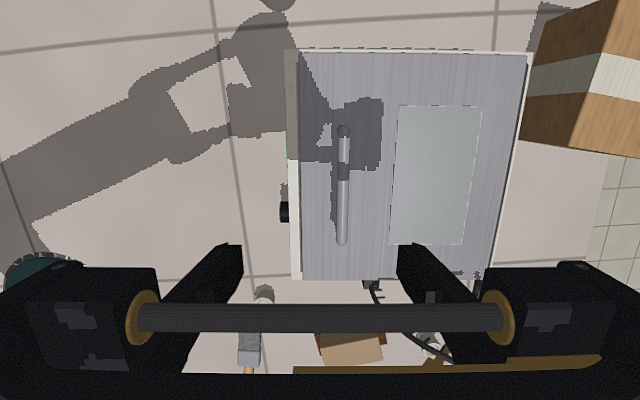

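The bar runs at column 343, rows 125–245, and the flap is shut under it. Descending and gripping.

drive_tool --deltas '[[[0,0,0],[0.005,0.0227,0.02],-1],[[0,0,0],[0.0095,0.0227,0.05],-1],[[0,0,0],[0.0095,0.0227,0.085],-1],[[0,0,0],[0.0095,0.0227,0.115],-1],[[0,0,0],[0.0095,0.0227,0.138],-1],[[0,0,0],[0.0095,0.0227,0.147],-1],[[0,0,0],[0.0095,0.0227,0.147],-1],[[0,0,0],[0.0095,0.0227,0.147],1],[[0,0,0],[0.0095,0.0227,0.147],1],[[0,0,0],[0.0095,0.0227,0.147],1],[[0,0,0],[0.0095,0.0227,0.147],1],[[0,0,0],[0.0095,0.0227,0.147],1]]' --force 25

```text
clock: 14.5
eef_pos: [0.5234, 0.24, 0.1449]
tool_rot: [2.288, 2.153, 0.002]
force: [0.2, 1.0, -0.1]
width: 0.567
gripper_force: 0.0
```

drive_tool --deltas '[[[0,0,0],[0,0,0],1],[[0,0,0],[0,0,0],1],[[0,0,0],[0,0,0],1],[[0,0,0],[0,0,0],1]]'

```text
clock: 14.9
eef_pos: [0.523, 0.2398, 0.1442]
tool_rot: [-2.288, -2.153, 0.0]
force: [-0.2, 0.2, 0.7]
width: 0.207
gripper_force: 0.0
```

drive_tool --deltas '[[[0,0,0],[0,0,0],1],[[0,0,0],[0,0,0],1],[[0,0,0],[0,0,0],1],[[0,0,0],[0,0,0],1]]' --force 25

```text
clock: 15.3
eef_pos: [0.522, 0.2398, 0.1441]
tool_rot: [-2.287, -2.152, 0.003]
force: [-6.1, 0.3, 3.5]
width: 0.127
gripper_force: 25.0
```

drive_tool --deltas '[[[0,0,0],[0,0.002,-0.007],1],[[0,0,0],[0,0.005,-0.0164],1],[[0,0,0],[0,0.008,-0.024],1],[[0,0,0],[0,0.0116,-0.0322],1],[[0,0,0],[0,0.0116,-0.0322],1]]'

```text
clock: 15.8
eef_pos: [0.5338, 0.2391, 0.1778]
tool_rot: [-2.287, -2.151, 0.004]
force: [-8.1, 0.8, -0.8]
width: 0.125
gripper_force: 25.0
```

drive_tool --deltas '[[[0,0,0],[0,0.0037,-0.0078],1],[[0,0,0],[0,0.0078,-0.0153],1],[[0,0,0],[0,0.0122,-0.0227],1],[[0,0,0],[0,0.017,-0.0298],1],[[0,0,0],[0,0.022,-0.0368],1],[[0,0,0],[0,0.0273,-0.0434],1],[[0,0,0],[0,0.033,-0.0499],1],[[0,0,0],[0,0.0389,-0.0561],1],[[0,0,0],[0,0.045,-0.0621],1],[[0,0,0],[0,0.0515,-0.0678],1],[[0,0,0],[0,0.065,-0.0782],1],[[0,0,0],[0,0.065,-0.0782],1]]'

```text
clock: 17.0
eef_pos: [0.6008, 0.2351, 0.2597]
tool_rot: [2.287, 2.151, 0.004]
force: [-10.2, 0.1, 9.5]
width: 0.127
gripper_force: 25.0
```

```bash
cat > f.py <<'E'
from h import *
import sys
a=np.radians(-3.54);ex=np.array([np.cos(a),np.sin(a),0]);ey=np.array([-np.sin(a),np.cos(a),0]);H=np.array([.522,.240,.11])+.19*ex
for n in ["side","top"]:
    im,d=ctrl.capture(n);C=cam(n);cv2.imwrite(f"pics/{n}{sys.argv[1]}.png",im[:,:,::-1])
    cc=np.argwhere(d>0)[:,::-1];P=pts(cc,d,C)-H;q=np.c_[-(P@ex),P@ey,P[:,2]]
    for nm,y0,y1,w in [("flap near",-.125,-.07,1),("flap far",.07,.125,1),("marker",-.175,-.14,0)]:
        b=(q[:,1]>y0)&(q[:,1]<y1)&(q[:,0]>.04 if w else q[:,0]>-.01)&(q[:,0]<.25)&(q[:,2]>.02)&(q[:,2]<.25);u=q[b]
        if not w: m=tan(im)[cc[b][:,1],cc[b][:,0]]>0;u=u[m]
        else: u=u[abs(np.arctan2(u[:,2],u[:,0])-.75)<.2]
        if len(u)<15: print(n,nm,len(u));continue
        vx,vy,x0,z0=cv2.fitLine(np.float32(u[:,[0,2]]),cv2.DIST_HUBER,0,.002,.01).ravel()
        print(n,nm,len(u),"slope",np.degrees(np.arctan(vy/vx)).round(2),"off",((z0*vx-x0*vy)).round(4),"y",u[:,1].mean().round(3))
s=ctrl.state();b=(s["eef_pos"]+[0,0,.019]-H);bx,bz=-(b@ex),b[2]
print("flap from bar",np.degrees(np.arctan2(bz,bx)-np.arctan2(.05,.19)).round(2),"r",np.hypot(bx,bz).round(4),s["gripper_force"],s["force"].round(1),s["clock"])
E
python3 f.py 1
```

```text
side flap near 622 slope 40.54 off 0.0089 y -0.097
side flap far 200 slope 40.51 off 0.0091 y 0.095
side marker 208 slope 46.78 off 0.006 y -0.161
top flap near 778 slope 40.07 off 0.0094 y -0.098
top flap far 330 slope 39.8 off 0.0101 y 0.099
top marker 82 slope 47.61 off 0.0077 y -0.16
flap from bar 41.44 r 0.202 25.001673102378845 [-11.1  -0.2  10.4] 17.1
```

View pics/side1.png

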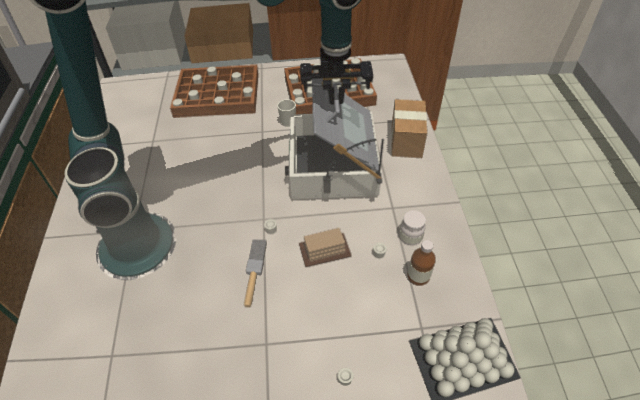

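Flap at 40.3°, marker at about 47°, and the pile is intact at (325,243). Raising the last 6.8°.

drive_tool --deltas '[[[0,0,0],[0,0.004,-0.003],1],[[0,0,0],[0,0.008,-0.006],1],[[0,0,0],[0,0.012,-0.0088],1],[[0,0,0],[0,0.016,-0.0112],1],[[0,0,0],[0,0.0193,-0.0133],1],[[0,0,0],[0,0.0193,-0.0133],1],[[0,0,0],[0,0.0193,-0.0133],1],[[0,0,0],[0,0.0193,-0.0133],1],[[0,0,0],[0,0.0193,-0.0133],1],[[0,0,0],[0,0.0193,-0.0133],1]]'

```text
clock: 18.1
eef_pos: [0.619, 0.2339, 0.2713]
tool_rot: [2.287, 2.152, 0.002]
force: [-6.4, 0.5, 5.9]
width: 0.128
gripper_force: 25.0
```

```bash
python3 f.py 2
```

```text
side flap near 526 slope 46.72 off 0.0094 y -0.098
side flap far 157 slope 47.53 off 0.007 y 0.093
side marker 211 slope 46.82 off 0.006 y -0.161
top flap near 653 slope 46.65 off 0.0092 y -0.098
top flap far 350 slope 47.7 off 0.0048 y 0.1
top marker 88 slope 47.63 off 0.007 y -0.159
flap from bar 48.02 r 0.2028 25.001082122325897 [-7.3  0.6  6.3] 18.2
```

The flap agrees with the marker to within 1° in both views. I'm holding still a moment, then handing in.

drive_tool --deltas '[[[0,0,0],[0,0,0],1],[[0,0,0],[0,0,0],1],[[0,0,0],[0,0,0],1],[[0,0,0],[0,0,0],1],[[0,0,0],[0,0,0],1]]'

```text
clock: 18.7
eef_pos: [0.619, 0.2339, 0.2714]
tool_rot: [2.287, 2.152, 0.002]
force: [-7.0, -0.0, 5.9]
width: 0.125
gripper_force: 25.0
```

```bash
python3 -c "
from bench import ctrl
print(ctrl.close_job())"
```

```text
the job is handed in; nothing more can be done
None
```

The job is handed in at 18.7 s, with no verdict returned: the three plates are in one pile, let go and within about 3 mm of square, and the flap is held still by its bar at about 47°, within 1° of the marker.

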